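Cock the spring clamp, load an offcut, trip it

ROBOT

A 6-joint arm with a two-finger parallel gripper is mounted at the origin on the work surface; the furniture and walls round the work are solid. World frame = base frame: x ahead of the robot, y to its left, z up, the work surface at z = 0. Lengths are in m, angles in rad, forces in N, time in s.
With the tool pointing down it reaches from about 0.425 to 0.95 m from the base axis. Payload 3.5 kg.
Tool frame: the origin (TCP) lies midway between the tips of the shut fingers; the grasp point (between the pads) lies 19 mm behind it; z points along the fingers, y is the line along which they close (so a half turn about z gives the same grasp; the last joint's range is limited). The gripper opens to 85 mm and grips with 20 to 120 N. Pads are 22 mm wide; open, the fingers measure 114 mm over their backs; the gripper's body (76 mm by 85 mm) begins 54 mm behind the grasp point. The pads swing forward as they close: fully open they stand 13 mm farther back than shut.
Start: joints at [1.163, 0.286, 1.577, -0, 1.279, -0.15], TCP at [0.172, 0.653, 0.197] pointing down, gripper open.
Joint ranges: [-2.77, 2.77], [-0.9, 2.22], [0.21, 2.48], [-1.53, 4.67], [0.24, 2.81], [-2.84, 2.84]. Speed limits (rad/s): [2.79, 2.79, 3.14, 3.14, 3.14, 3.14].

INTERFACE

Orientations are given as a 3x3 rotation matrix whose columns are the frame's x, y, z axes.
In Python, from workcell import arm gives the robot as it stands. The module is installed in compiled form; this text tells all that it offers. Calls block until the motion is done:
- arm.move_pose(position, orientation): joint-space move of the TCP to a pose.
- arm.move_linear(position, attitude=None, velocity=0.15): straight line of the TCP; attitude=None keeps the orientation; velocity is the mean speed in m/s.
- arm.goto_joints(angles): joint-space move.
- arm.let_go() and arm.close_gripper(f_grip=None): open the fingers fully, or close them until they stop; f_grip is the grip in N (None keeps the last).
- arm.hold(seconds).
- arm.inverse_kinematics(position, orientation): joint angles nearest the present ones, or None.
- arm.read_state(): the state.
- arm.get_image(name): name is "scene" or "side" or "wrist"; returns the picture (384x512x3 uint8, blue, green, red); there is no depth.
- arm.camera_params(name): a dict with "camera_matrix" (3x3 intrinsics, pixels), "camera_from_world" (4x4, takes a point from world to camera coordinates). Camera axes: x right, y down, z forward; pixel columns grow to the right and rows downward; lengths in m; the calibration is good to about 2 mm. A picture is of the moment at which its call begins: read the wrist's pose just before it. camera_params takes no time and is no camera call; for the wrist camera it gives the pose at the moment of the call.
A pose or a line that the arm cannot do raises arm.Unreachable and nothing moves.
- arm.hand_in(): hands the job in; it is judged then, once.
The state is a dict: "time": time; "joint_positions": joint angles; "dq": joint speeds; "tau": joint torques, N m; "tcp_pos": TCP position; "orientation": TCP orientation; "force": force on the tool from outside, world axes, zero at the start; "moment": the same for the moment, N m; "gripper_width": opening from 0.0 (shut) to 1.0 (fully open); "finger_force": force on a finger pad.
Only numpy, scipy, OpenCV 4.12 (cv2) and the standard library are available. Lean on these libraries where they do the work, as an engineer would, in place of code of your own. Each camera call takes 0.05 s, during which the arm holds its last target. There are 200 camera calls.

TASK

Clamp the dark sawn offcut in the spring clamp ready for drilling: draw the clamp's knobbed arm back towards the robot until the latch catches its pin and holds it, lay the offcut flat in the nest, squared up to the fence and butted against the end stop, then press the latch's thumb pad so that the arm springs onto the work and holds it. Where the catch comes has to be felt: stop drawing as soon as it has caught and do not force the arm on against the solid wall just behind, which would bend the catch pin. Leave the other things on the bench where they lie.

Things in the scene. Friction and masses are not known exactly. Their poses are not given: they have to be found in the camera images.
- snap_clamp: Spring clamp screwed to the bench: plywood baseboard 285 x 250 x 18 mm, x -190 to +95, y -125 to +125 mm about the origin (on its underside). x points from the robot's side to the fence, y left, z up. An aluminium arm, 24 mm wide, z 30 to 42 mm, swings level about a pivot at (-17, -95) mm; a steel rocker latch (67 mm high) runs diagonally at the near right, hinged at (-136, -50) mm.
- fence_mid (a point): Middle of the foot of the fence: two dark wood blocks 26 mm deep, 20 mm high above the board, faces in line at x = +55 mm in snap_clamp looking to -x, one from y -67 to -30 mm, one from +22 to +74 mm; the 52 mm gap between them leaves room for a finger that holds the work at its middle. Axes as snap_clamp.
- stop_mid (a point): Middle of the foot of the end stop's face: dark wood block 14 mm high above the board at the right end of the nest, face at y = -50 mm in snap_clamp looking to +y, x 9 to 55 mm. Axes as snap_clamp.
- clamp_arm (a joint): Swing of the arm, rad. 0: at rest, nest empty, arm pointing left and 0.15 rad towards the fence (its pad stands 13 mm inside the nest: nothing fits). Grows as the knob is drawn to the robot, counterclockwise from above, against a spring: 5 N at the knob at first, 8 N cocked. 0.15: arm parallel to the fence, pad on a 45 mm wide workpiece. Joint ends at 1.1.
- latch_hook (a point): Where the latch holds the arm's catch pin (9 mm, upright, on a slotted striker plate set differently every time: the catch comes anywhere from 0.68 to 0.87 rad). Over the last 0.25 rad the pin lifts the latch nose (6 to 10 N more at the knob); the falling nose then draws the arm on (under 5 N for 0.05 rad); when it has caught, the bare spring is felt again. 0.026 rad (5 mm at the knob) on is a wall.
- latch_wall: Solid dark steel wall of the latch bracket, 30 mm wide, 37 mm above the bench at its origin (middle of the face that looks to the hook; x points on in the cocking direction). A caught pin stands 3 mm before it; it must not be driven against it with more than 12 N, which is about 7 N at the knob over the pull of the spring. Let back, a caught arm stays; one that is not caught springs home.
- knob_mid (a point): Middle of the arm's upright round black knob, 22 mm diameter, 40 mm high (top 20 mm above this point), 190 mm from the pivot; moves with the arm. Nothing stands within 45 mm of it at this height.
- clamp_pivot (a point): Centre of the arm's pivot, at mid-thickness of the arm (36 mm above the bench). Axes as snap_clamp.
- thumb_pad (a point): Middle of the top of the latch's thumb pad (ridged steel plate 28 x 26 mm, 71 mm above the bench) with the latch at rest, at the near right corner of the board. Pressed straight down the pad gives way; with the arm cocked it lets the arm go after about 8 to 14 mm and 6 to 10 N, and it bottoms at 19 mm.
- nest_seat (a point): Where the centre of the offcut's underside belongs: on the baseboard (18 mm above the bench), 22.5 mm before the fence and 45 mm left of the end stop. Axes as snap_clamp; the offcut's 90 mm side lies along y.
- offcut_2: The workpiece: sawn dark wood offcut, 45 (x) x 90 (y) x 30 (z) mm, 70 g, lying flat on the left of the bench. Origin: centre of its underside. Held across its 45 mm at its middle, one finger goes down in the gap of the fence.
- tape_measure: Bystander: yellow tape measure, 33 x 81 x 66 mm; leave it. Origin: underside.
- pencil: Bystander: red carpenter's pencil, 195 mm, lying left of the clamp; leave it. Origin: underside, about the middle.
- bench_dog_1: Bystander: wooden bench dog, 29 mm wide, 65 mm high, upright; leave it. Origin: underside.

How it is judged:
By the outcome, as a careful person would: the job done as asked, in the order asked, and still so for the second after the job is handed in, with the robot touching nothing.
It also fails if it takes over 72 s, if anything falls off the work surface, if the arm or the gripper's body presses on something with over 40 N, if the wrist force passes 120 N, or if a joint passes its speed limit or range.

## Working session

There is one attempt and no reset: what is moved stays moved. The work goes in short steps, each a Python script; the robot and the scene stay as the last script left them, time stands still between calls to the robot, and variables do not carry over. Pictures are saved under pics/ and viewed, at most 10 in all, crops included, and the job is handed in when it is done.

```bash
mkdir -p pics; python3 - <<'E'
from workcell import arm
import cv2,numpy as np
for n in("scene","side"):
    cv2.imwrite(f"pics/{n}0.png",arm.get_image(n)); p=arm.camera_params(n); print(n,np.round(p["camera_matrix"],1).tolist(),np.round(p["camera_from_world"],3).tolist())
s=arm.read_state();print(s["time"],s["tcp_pos"],s["orientation"],s["force"])
E
```

```text
scene [[462.9, 0.0, 257.2], [0.0, 462.9, 187.1], [0.0, 0.0, 1.0]] [[0.573, -0.82, -0.011, -0.282], [-0.496, -0.336, -0.801, 0.335], [0.653, 0.464, -0.599, 1.078], [0.0, 0.0, 0.0, 1.0]]
side [[366.1, 0.0, 253.6], [0.0, 366.1, 195.3], [0.0, 0.0, 1.0]] [[-0.969, -0.245, 0.016, 0.517], [-0.158, 0.576, -0.802, 0.114], [0.187, -0.78, -0.597, 0.94], [0.0, 0.0, 0.0, 1.0]]
0.1 [0.1718156  0.65208998 0.19548388] [[-9.66946675e-01  2.54977307e-01 -8.37467767e-04]
 [ 2.54978480e-01  9.66944831e-01 -1.91513133e-03]
 [ 3.21470099e-04 -2.06536613e-03 -9.99997815e-01]] [ 0.72365154  0.59614094 -0.68727557]
```

View pics/scene0.png

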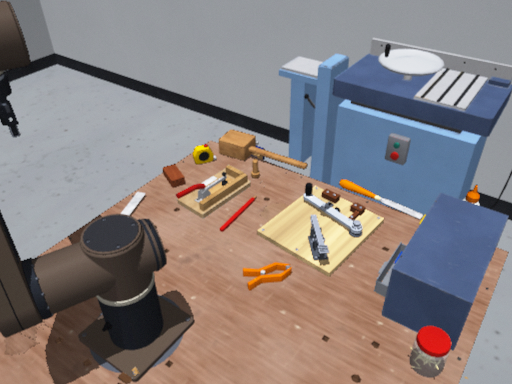

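View pics/side0.png

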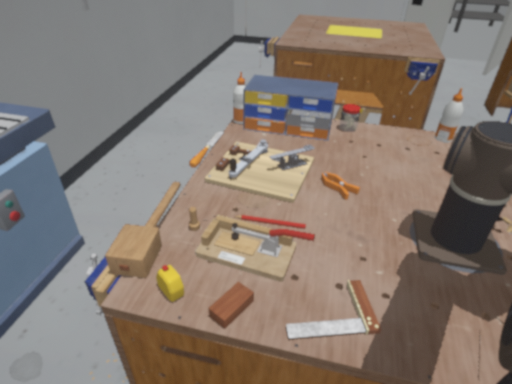

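The scene picture shows the clamp board (corners near (260,231), (318,187), (383,222) and (330,265)), with the knob at (309,188), the pivot at (355,228) and the latch at (318,240). The offcut is at (173,176) in the scene view and (231,303) in the side view. I'll take rough positions from these, then close wrist views.

```bash
cat > h.py <<'E'
from workcell import arm
import cv2,numpy as np
def ray(P,uv,z):
    K=np.array(P["camera_matrix"]);T=np.array(P["camera_from_world"])
    R,t=T[:3,:3],T[:3,3]; c=-R.T@t; d=R.T@np.linalg.inv(K)@[uv[0],uv[1],1]
    return c+d*(z-c[2])/d[2]
def down(a):  # tool pointing down, tool y axis (closing line) at world angle a
    y=np.array([np.cos(a),np.sin(a),0]);z=np.array([0,0,-1.]);return np.c_[np.cross(y,z),y,z]
def proj(P,X):
    p=np.array(P["camera_from_world"])@[*X,1];q=np.array(P["camera_matrix"])@p[:3];return q[:2]/q[2]
E
python3 - <<'E'
from h import *
S=arm.camera_params("scene");D=arm.camera_params("side")
for uv in[(260,231),(318,187),(383,222),(330,265)]:print("corner",ray(S,uv,.018).round(3))
print("knob",ray(S,(309,188),.04).round(3),"offcut",ray(S,(173,176),.02).round(3),ray(D,(231,300),.03).round(3))
W=arm.camera_params("wrist");T=np.array(W["camera_from_world"]);print("cam",(-T[:3,:3].T@T[:3,3]).round(3),T[:3,:3].round(2).tolist(),W["camera_matrix"][0][0])
E
```

```text
corner [ 0.429 -0.054  0.018]
corner [ 0.707 -0.089  0.018]
corner [ 0.663 -0.328  0.018]
corner [ 0.424 -0.281  0.018]
knob [ 0.66  -0.081  0.04 ] offcut [0.488 0.339 0.02 ] [0.494 0.348 0.03 ]
cam [0.101 0.672 0.372] [[0.26, 0.97, -0.0], [0.93, -0.24, 0.29], [0.28, -0.07, -0.96]] 280.25764395885824
```

```bash
python3 - <<'E'
from h import *
import pickle
def look(xy,a,z,n):
    R=down(a);p=np.array([*xy,0])+R[:,0]*.055;p[2]=z
    arm.move_pose(p,R);arm.hold(.2);P=arm.camera_params("wrist");im=arm.get_image("wrist");cv2.imwrite(f"pics/{n}.png",im);pickle.dump(P,open(f"pics/{n}.pkl","wb"))
    s=arm.read_state();print(s["time"],s["joint_positions"].round(2),s["force"].round(2))
look((.49,.342),1.31,.2,"w_off")
look((.553,-.187),np.pi/2-.15,.22,"w_clamp")
E
```

```text
1.825 [ 0.51  0.04  1.85  0.    1.25 -0.81] [-0.62 -0.27  1.13]
4.025 [-0.53 -0.05  1.91  0.    1.29 -1.96] [ 0.85 -1.1   0.46]
```

View pics/w_off.png

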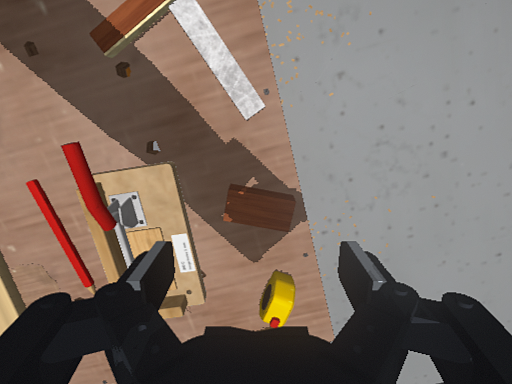

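View pics/w_clamp.png

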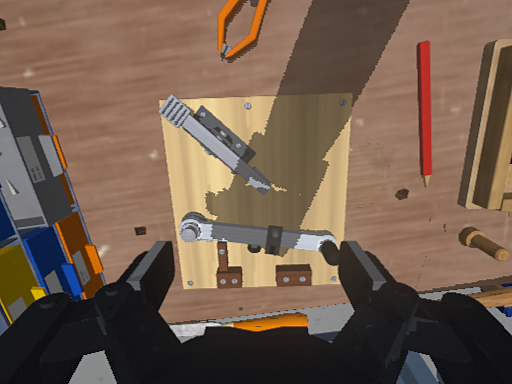

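The offcut's top is near (260,207) in the first wrist view. In the second, the board corners are near (160,99), (350,94), (347,284) and (183,289), with the thumb pad at (172,110), pivot at (191,228), knob near (331,247) and fence blocks at (229,277) and (293,275). I'll fit the poses next.

```bash
python3 - <<'E'
from h import *
import pickle
from scipy.optimize import least_squares
P=pickle.load(open("pics/w_clamp.pkl","rb"));im=cv2.imread("pics/w_clamp.png");hsv=cv2.cvtColor(im,cv2.COLOR_BGR2HSV)
for uv in[(190,200),(150,200),(300,150),(380,150),(365,230),(220,90)]:print(uv,hsv[uv[1],uv[0]],end=' ')
m=cv2.inRange(hsv,(17,70,30),(32,255,255));m[295:]=0;m[:,:150]=0;m[:,360:]=0
m=cv2.morphologyEx(m,cv2.MORPH_OPEN,np.ones((5,5)))
c=max(cv2.findContours(m,0,2)[0],key=cv2.contourArea);h=cv2.convexHull(c)
print(cv2.approxPolyDP(h,6,True)[:,0].tolist())
def rects(c,z,P):
    w=np.array([ray(P,p,z)[:2] for p in c.reshape(-1,2)]);r=cv2.minAreaRect((w*1000).astype(np.float32));print("rect",r);return r
rects(h,.018,P)
# model: corners + pivot + fence corners clicks
def f(q):
    x,y,a=q;R=np.array([[np.cos(a),-np.sin(a)],[np.sin(a),np.cos(a)]])
    return np.concatenate([ray(P,uv,z)[:2]-(R@b+[x,y]) for uv,z,b in pts])
pts=[((160,99),.018,(-.19,-.125)),((350,94),.018,(-.19,.125)),((347,284),.018,(.095,.125)),((183,289),.018,(.095,-.125))]
r=least_squares(f,(.55,-.19,-.15));print("board",r.x,(r.fun*1000).round(1))
P2=pickle.load(open("pics/w_off.pkl","rb"));im=cv2.imread("pics/w_off.png");hsv=cv2.cvtColor(im,cv2.COLOR_BGR2HSV)
roi=im[175:245,210:310].reshape(-1,3);h2=hsv[207,235:290:10];print(h2.tolist(),hsv[238,250],hsv[190,215])
cv2.imwrite("pics/crops.png",np.hstack([cv2.resize(im[165:255,205:315],None,fx=3.5,fy=3.5,interpolation=2),cv2.resize(cv2.imread("pics/w_clamp.png")[205:295,175:285],None,fx=3.5,fy=3.5,interpolation=2)]))
E
```

```text
(190, 200) [ 19  96 201] (150, 200) [ 12  95 151] (300, 150) [ 19  97 105] (380, 150) [ 13  91 151] (365, 230) [ 12  87 155] (220, 90) [ 11  89 158] [[351, 93], [342, 241], [175, 224], [162, 119], [183, 99]]
rect ((514.3505859375, -176.96136474609375), (248.03485107421875, 208.80816650390625), 83.53095245361328)
board [ 0.59923364 -0.18375245 -0.10516432] [-0.8  2.1  3.  -5.4  0.4  5.1 -2.6 -1.8]
[[11, 155, 84], [10, 149, 84], [9, 152, 84], [8, 145, 81], [9, 138, 83], [9, 129, 87]] [11 96 90] [11 85 90]
```

View pics/crops.png

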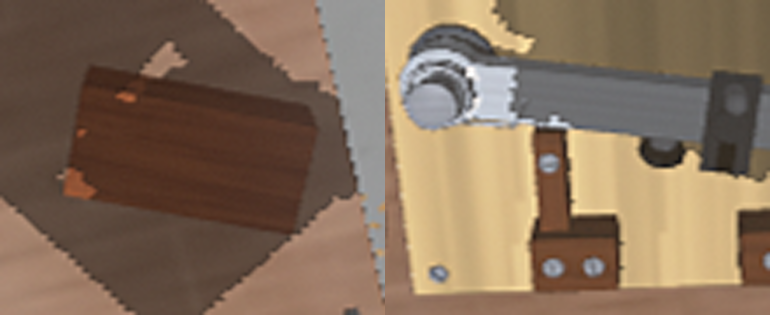

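The crops show the offcut's top face inside about (230,190), (294,201), (289,232), (224,220), and the left fence block's front top edge from (218,273) to (241,273). Next I'll refine these with edge line fits.

```bash
python3 - <<'E'
from h import *
import pickle
from scipy.optimize import least_squares
P=pickle.load(open("pics/w_clamp.pkl","rb"));im=cv2.imread("pics/w_clamp.png");hsv=cv2.cvtColor(im,cv2.COLOR_BGR2HSV)
m=cv2.medianBlur(cv2.inRange(hsv,(16,60,20),(35,255,255)),3)
def first(seq,o): 
    i=np.flatnonzero(seq);return i[0]+o if len(i) else None
def line(p):
    p=np.array([q for q in p if None not in q],np.float32)
    for _ in range(3):
        vx,vy,x,y=cv2.fitLine(p,cv2.DIST_HUBER,0,.01,.01).ravel();d=abs((p[:,0]-x)*vy-(p[:,1]-y)*vx);p=p[d<max(1,2*np.median(d))]
    return np.array([x,y,vx,vy]),len(p)
L,n1=line([(first(m[v,150:210],150),v) for v in range(135,235)])
Rr,n2=line([((lambda f:None if f is None else 371-f)(first(m[v,320:372][::-1],0)),v) for v in range(105,235)])
N,n3=line([(u,first(m[80:130,u],80)) for u in range(195,345)])
F,n4=line([(u,(lambda f:None if f is None else 299-f)(first(m[260:300,u][::-1],0))) for u in list(range(185,212))+list(range(246,272))])
print(n1,n2,n3,n4)
N[1]-=.5;L[0]-=.5;Rr[0]+=.5;F[1]+=.5
def X(a,b):
    t=np.linalg.solve(np.c_[a[2:],-b[2:]],b[:2]-a[:2]);return a[:2]+t[0]*a[2:]
cs=[X(N,L),X(N,Rr),X(F,Rr),X(F,L)];print(np.round(cs,1).tolist())
def f(q):
    x,y,a=q;R=np.array([[np.cos(a),-np.sin(a)],[np.sin(a),np.cos(a)]])
    return np.concatenate([ray(P,uv,z)[:2]-(R@b+[x,y]) for uv,z,b in pts])
B=[(-.19,-.125),(-.19,.125),(.095,.125),(.095,-.125)]
pts=[(c,.018,b) for c,b in zip(cs,B)]
r=least_squares(f,(.6,-.18,-.1));print("board",r.x,(r.fun*1000).round(1))
pts+=[((217.9,273),.038,(.055,-.067)),((241.3,273),.038,(.055,-.03))]
r=least_squares(f,(.6,-.18,-.1));print("board",r.x,(r.fun*1000).round(1))
x,y,a=r.x;Rz=np.array([[np.cos(a),-np.sin(a)],[np.sin(a),np.cos(a)]])
for n,b,z in[("knob",(-.017+.19*np.sin(.15),-.095+.19*np.cos(.15)),.05),("piv",(-.017,-.095),.042),("hinge",(-.136,-.05),.06),("seat",(.0325,-.005),.018)]:
    w=Rz@b+[x,y];print(n,w.round(4),proj(P,[*w,z]).round(1))
P2=pickle.load(open("pics/w_off.pkl","rb"))
w=np.array([ray(P2,p,.03)[:2]*1000 for p in[(229.6,189.6),(294.1,201.3),(288.7,231.6),(223.6,220.1)]],np.float32);print(cv2.minAreaRect(w),w.mean(0),w)
E
```

```text
100 129 150 53
[[158.0, 99.30000305175781], [352.1000061035156, 91.9000015258789], [341.20001220703125, 284.1000061035156], [182.5, 288.8999938964844]]
board [ 0.59828053 -0.18648318 -0.11253397] [ 1.   0.8  0.8 -1.2 -0.7 -0.3 -1.1  0.8]
board [ 0.59846596 -0.18562893 -0.11038159] [ 0.6  0.3  1.  -1.7 -0.7 -1.4 -1.5 -0.2 -0.2  3.   0.9  0. ]
knob [ 0.62   -0.0946] [328.6 246.5]
piv [ 0.5711 -0.2782] [191.  229.9]
hinge [ 0.4578 -0.2203] [214.9 143. ]
seat [ 0.6302 -0.1942] [257.6 251.4]
((491.3858337402344, 348.16033935546875), (88.72254180908203, 43.30140686035156), 64.29830932617188) [491.2432  347.78912] [[453.19644 318.43808]
 [489.98727 395.17706]
 [530.13336 378.74304]
 [491.65567 298.79834]]
```

```bash
python3 - <<'E'
from h import *
im=cv2.imread("pics/scene0.png");S=arm.camera_params("scene");D=arm.camera_params("side")
x0,y0=285,165;c=cv2.resize(im[y0:y0+65,x0:x0+90],None,fx=6,fy=6,interpolation=2)
for z in(.042,.062,.082):
    u=proj(S,[.620,-.0952,z]);print(z,u,proj(D,[.620,-.0952,z]));cv2.circle(c,tuple(int(v) for v in((u-[x0,y0]+.5)*6)),3,(0,255,0),-1)
cv2.imwrite("pics/knob.png",c)
E
```

```text
0.042 [306.510082   195.42780062] [233.8448346  171.23910312]
0.062 [306.8578686  190.21024803] [233.73388812 165.60779865]
0.082 [307.21164895 184.90277615] [233.6204901  159.85206142]
```

View pics/knob.png

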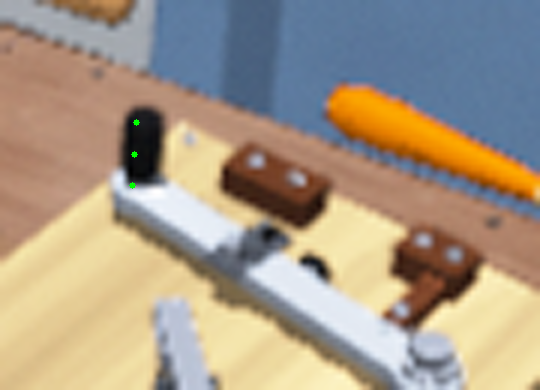

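The knob stands on the arm from about z = 42 to 82 mm, and the projected axis agrees to about 2 mm. Now I'll grip it and cock the arm by feel.

```bash
cat >> h.py <<'E'
BX,BY,BA=.5984,-.1861,-.1115
def bw(b):
    c,s=np.cos(BA),np.sin(BA);return np.array([BX+c*b[0]-s*b[1],BY+s*b[0]+c*b[1]])
PIV=bw((-.017,-.095))
def knob(th,z=.048):
    g=np.pi/2-.15+BA+th;return np.array([*(PIV+.19*np.array([np.cos(g),np.sin(g)])),z]),down(g-np.pi/2),np.array([-np.sin(g),np.cos(g),0])
def F(n=4):
    f=[]
    for _ in range(n): f.append(arm.read_state()["force"]);arm.hold(.01)
    return np.mean(f,0)
E
cat > cock.py <<'E'
from h import *
p,R,t=knob(0);arm.move_pose(p+[0,0,.06],R);arm.move_linear(p,R,.15)
arm.hold(.2);b=F(10);print("bias",b.round(2))
arm.close_gripper(25);s=arm.read_state();print("w",s["gripper_width"],s["finger_force"],F().round(2),s["time"])
for th in(.08,.16,.24,.32,.38):
    p,R,t=knob(th);arm.move_linear(p,R,.1);print(th,round(-(F()-b)@t,2),end=' ')
print(arm.read_state()["time"])
np.save("bias.npy",b)
E
python3 cock.py
```

```text
bias [0.11 0.07 0.04]
w 0.0031001352716995964 3.8679310215229634 [-0.41  0.35  7.93] 7.2917
0.08 0.23 0.16 -0.08 0.24 -0.02 0.32 -0.16 0.38 -0.43 8.9583
```

```bash
python3 - <<'E'
from h import *
cv2.imwrite("pics/miss.png",np.hstack([cv2.resize(arm.get_image("wrist"),(400,300)),arm.get_image("scene")[120:270,200:400].repeat(2,0).repeat(2,1)]))
s=arm.read_state();print(s["tcp_pos"],knob(.38)[0],s["force"],s["orientation"].round(2))
E
```

```text
[ 0.54925976 -0.09009375  0.04824041] [ 0.54847266 -0.08995096  0.048     ] [-0.01832723 -1.15552765  0.59219612] [[-0.12  0.99  0.  ]
 [ 0.99  0.12 -0.  ]
 [-0.    0.   -1.  ]]
```

View pics/miss.png

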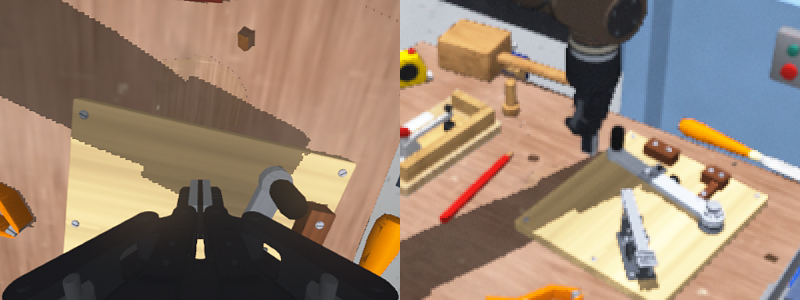

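The wrist view shows the fingers shut at (200,200) and the knob at (288,200), still at rest, so the grip missed. I'll measure the knob from this view and compare.

```bash
python3 - <<'E'
from h import *
P=arm.camera_params("wrist");im=arm.get_image("wrist")
g=im.max(2);m=np.uint8(g<45)*255;m[:, :335]=0;m[:,410:]=0;m[:205]=0;m[290:]=0
n,l,st,ce=cv2.connectedComponentsWithStats(m);print([(st[i].tolist(),ce[i].round(0).tolist()) for i in range(1,n) if st[i][4]>80])
for uv,z in[((371,268),.082),((360,232),.042),((365,250),.062)]:print(ray(P,uv,z).round(4))
p,R,t=knob(0);print("expected",p)
for z in(.042,.062,.082):print(proj(P,[*p[:2],z]).round(1))
cv2.imwrite("pics/k2.png",cv2.resize(im[190:300,180:420],None,fx=3.3,fy=3.3))
E
```

```text
[([335, 275, 28, 15, 229], [344.0, 284.0])]
[ 0.6168 -0.0963  0.082 ]
[ 0.6237 -0.0912  0.042 ]
[ 0.6206 -0.095   0.062 ]
expected [ 0.62005567 -0.09507788  0.048     ]
[353.8 236.4]
[364.1 250. ]
[376.9 266.7]
```

View pics/k2.png

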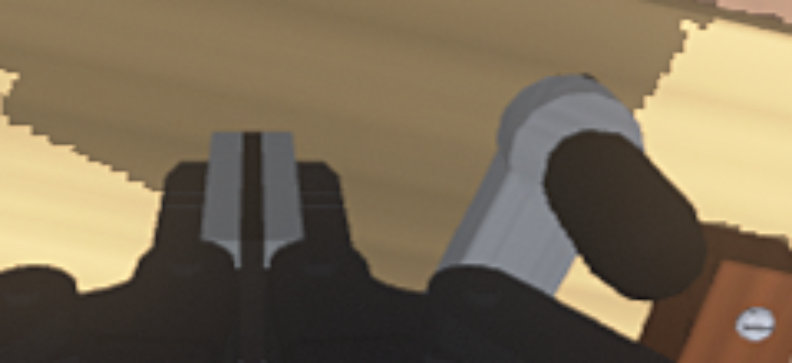

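```bash
python3 - <<'E'
from h import *
def st(n): s=arm.read_state();print(n,s["time"],s["tcp_pos"].round(4),"w",round(s["gripper_width"],3),"ff",round(s["finger_force"],1),s["force"].round(1),s["moment"].round(2))
p=np.array(arm.read_state()["tcp_pos"]);arm.move_linear(p+[0,0,.06]);arm.let_go();st("open")
p,R,t=knob(0);p[:2]=.6210,-.0960
arm.move_pose(p+[0,0,.06],R);arm.hold(.1);st("above");print(R.round(2).tolist(),arm.read_state()["orientation"].round(2).tolist())
arm.move_linear(p,R,.15);arm.hold(.2);st("down");cv2.imwrite("pics/d1.png",arm.get_image("wrist"))
arm.close_gripper(25);st("closed");cv2.imwrite("pics/d2.png",arm.get_image("wrist"));arm.hold(.2);st("h")
cv2.imwrite("pics/d.png",np.hstack([cv2.imread("pics/d1.png")[180:,120:500],cv2.imread("pics/d2.png")[180:,120:500]]))
E
```

```text
open 10.4417 [ 0.5492 -0.09    0.1082] w 0.998 ff 0.0 [-0.1  0.  -0.6] [ 0.01  0.04 -0.01]
above 11.0167 [ 0.6199 -0.0958  0.1075] w 1.0 ff 0.0 [0.6 0.3 0.8] [0.05 0.01 0.  ]
[[0.26, 0.97, 0.0], [0.97, -0.26, 0.0], [0.0, 0.0, -1.0]] [[0.26, 0.97, -0.0], [0.97, -0.26, 0.0], [-0.0, -0.0, -1.0]]
down 11.7667 [ 0.6221 -0.0964  0.0497] w 0.995 ff 0.0 [ 0.5 -0.2  0.1] [ 0.02  0.03 -0.03]
closed 12.5833 [ 0.6229 -0.0967  0.051 ] w 0.0 ff 4.1 [-1.7  0.4  8.3] [0.   0.22 0.  ]
h 12.8333 [ 0.6229 -0.0967  0.051 ] w -0.001 ff 4.1 [-0.5  0.2  8.5] [ 0.03  0.17 -0.01]
```

View pics/d.png

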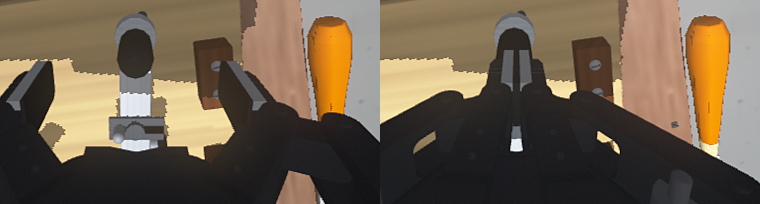

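The left half shows the open fingers straddling the knob, whose top is near (255,240) in the full image. The right half shows them shut on the pivot side, with the knob standing just beyond at about row 210. So the radial position is off, and I'll get the offset from numbers.

```bash
python3 - <<'E'
from h import *
P=arm.camera_params("wrist");s=arm.read_state();T=s["tcp_pos"];R=s["orientation"]
print("tcp px",proj(P,T),"1cm back",proj(P,T-R[:,2]*.02), "+x tool 11mm",proj(P,T+R[:,0]*.011))
im=cv2.imread("pics/d1.png");g=im.max(2)
m=np.uint8(g<45)*255;n,l,st,ce=cv2.connectedComponentsWithStats(m[195:300,225:290]);print([(st[i]+[225,195,0,0,0]).tolist() for i in range(1,n) if st[i][4]>60])
for v in range(195,265,5):print(v,g[v,235:280:4].tolist())
im2=cv2.imread("pics/d2.png").max(2)
for v in range(195,300,8):print(v,im2[v,225:290:4].tolist())
E
```

```text
tcp px [256.61866948 222.503697  ] 1cm back [256.6753097  235.26101821] +x tool 11mm [256.62871231 207.23988812]
[[239, 209, 34, 33, 287]]
195 [122, 124, 125, 105, 100, 100, 100, 90, 112, 130, 131, 131]
200 [129, 124, 96, 131, 130, 129, 129, 130, 94, 129, 133, 132]
205 [137, 113, 130, 130, 130, 130, 130, 129, 129, 109, 133, 129]
210 [117, 125, 127, 72, 42, 42, 38, 76, 126, 126, 124, 133]
215 [117, 128, 42, 42, 46, 44, 43, 44, 39, 127, 115, 133]
220 [120, 112, 45, 44, 44, 44, 44, 45, 45, 117, 121, 127]
225 [128, 46, 46, 46, 46, 44, 44, 45, 44, 59, 124, 126]
230 [128, 43, 46, 48, 47, 47, 46, 47, 45, 40, 127, 127]
235 [129, 48, 49, 49, 50, 49, 50, 49, 47, 46, 122, 120]
240 [127, 50, 50, 51, 52, 52, 51, 50, 50, 49, 127, 123]
245 [123, 62, 52, 54, 53, 52, 52, 52, 50, 47, 126, 126]
250 [127, 123, 54, 55, 53, 53, 53, 54, 50, 120, 132, 131]
255 [170, 154, 143, 47, 54, 56, 53, 46, 138, 124, 123, 123]
260 [223, 179, 139, 134, 136, 139, 135, 135, 132, 122, 232, 227]
195 [131, 132, 133, 134, 136, 104, 107, 106, 107, 108, 65, 140, 141, 141, 143, 143, 144]
203 [143, 142, 143, 102, 138, 137, 137, 1
[... 279 characters left out ...]
1, 132, 133, 134]
235 [134, 133, 134, 39, 46, 103, 99, 65, 46, 100, 98, 62, 133, 127, 129, 128, 130]
243 [128, 114, 50, 52, 46, 99, 100, 64, 44, 101, 99, 93, 47, 48, 39, 132, 133]
251 [126, 43, 48, 48, 57, 99, 99, 53, 45, 103, 99, 102, 45, 46, 46, 138, 130]
259 [246, 49, 48, 48, 86, 98, 99, 44, 43, 104, 98, 99, 43, 44, 46, 57, 191]
267 [39, 50, 48, 47, 46, 45, 41, 47, 45, 128, 42, 43, 43, 45, 44, 44, 105]
275 [47, 47, 48, 44, 44, 43, 43, 45, 45, 39, 39, 39, 41, 41, 44, 45, 45]
283 [43, 45, 41, 42, 41, 41, 38, 42, 43, 39, 39, 38, 38, 39, 38, 40, 42]
291 [41, 40, 41, 38, 39, 40, 37, 39, 40, 35, 37, 37, 37, 37, 39, 39, 40]
299 [37, 37, 36, 36, 36, 34, 36, 37, 39, 34, 36, 35, 36, 36, 37, 37, 36]
```

```bash
python3 - <<'E'
from h import *
S=arm.camera_params("scene")
for z in(.048,.085):print("miss tip",proj(S,[.5493,-.0901,z]).round(1))
T=arm.read_state()["tcp_pos"];print("now",proj(S,T),proj(S,T+[0,0,.035]))
P=arm.camera_params("wrist");R=arm.read_state()["orientation"]
for dz in(0,.01,.02,.03,.04):print(dz,[proj(P,T+R[:,0]*k-R[:,2]*dz).round(1)[1] for k in(-.011,0,.011)])
im=arm.get_image("scene");D=arm.get_image("side")
print(proj(arm.camera_params("side"),T),proj(arm.camera_params("side"),T+[0,0,.035]))
m=cv2.imread("pics/miss.png")[:,400:]
cv2.imwrite("pics/sc.png",np.hstack([cv2.resize(im[150:210,280:340],None,fx=6,fy=6,interpolation=2),cv2.resize(m[60:180,130:250],(360,360),interpolation=2)]))
E
```

```text
miss tip [293.1 205.4]
miss tip [293.5 195.5]
now [307.56892377 192.78456565] [308.1992969  183.52745357]
0 [np.float64(237.3), np.float64(222.5), np.float64(207.2)]
0.01 [np.float64(244.0), np.float64(228.5), np.float64(212.6)]
0.02 [np.float64(251.4), np.float64(235.3), np.float64(218.5)]
0.03 [np.float64(259.7), np.float64(242.8), np.float64(225.1)]
0.04 [np.float64(269.1), np.float64(251.2), np.float64(232.7)]
[233.01371824 168.33086809] [232.80121566 158.30475378]
```

View pics/sc.png

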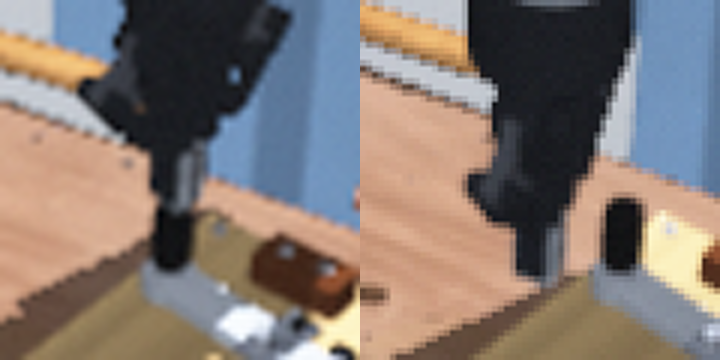

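The left half shows the fingers standing on top of the knob; the right half shows the shut tips at scene pixel (295,197), which fits z ≈ 0.08 rather than 0.05. So the real tips sit about 31 mm behind the reported TCP (knob top at 82 mm, contact at TCP z = 51 mm). I'll lower the grip by that amount and check by feel.

```bash
cat >> h.py <<'E'
def st(n): s=arm.read_state();print(n,round(s["time"],2),s["tcp_pos"].round(4),"w",round(s["gripper_width"],3),"ff",round(s["finger_force"],1),s["force"].round(1));return s
E
python3 - <<'E'
from h import *
p=np.array([.621,-.096,.05]);R=knob(0)[1]
arm.move_linear(p+[0,0,.04],R,.15);arm.let_go();st("open")
arm.move_linear(p-[0,0,.02],R,.15);arm.hold(.1);s=st("down");b=F(8);print(b.round(2))
for z in(.025,.021):
    if np.linalg.norm(F()-b)<4: arm.move_linear([*p[:2],z],R,.05)
b=F(8);np.save("bias.npy",b);st("z")
arm.close_gripper(25);arm.hold(.1);s=st("closed")
E
```

```text
open 14.15 [ 0.621  -0.096   0.0901] w 1.001 ff 0.0 [ 0.2  0.3 -0.6]
down 14.8 [ 0.6223 -0.0964  0.0316] w 1.002 ff 0.0 [ 0.6 -0.8  0.6]
[ 0.04 -0.17  0.42]
z 15.5 [ 0.6208 -0.0959  0.0208] w 1.003 ff 0.0 [0.6 0.2 0.4]
closed 16.2 [ 0.6215 -0.0961  0.0212] w 0.243 ff 24.9 [ 1.3 -0.  -0.4]
```

Gripped (width 0.243, about 21 mm). Now I'll draw it back, watching the tangential force.

```bash
cat > pull.py <<'E'
from h import *
b=np.load("bias.npy");z=.021
def go(th,v):
    p,R,t=knob(th,z);arm.move_linear(p,R,v);return round(float(-(F(3)-b)@t),1)
log=[(th,go(th,.08)) for th in(.1,.2,.3,.4)];print(log)
if max(f for _,f in log)<3: raise SystemExit("slipped")
th=.4;peak=0;dip=False;log=[]
while th<.93:
    th+=.008;f=go(th,.04);log.append((round(th,3),f));peak=max(peak,f)
    if peak>11 and f<5: dip=True
    if dip and f>6.3: print("CAUGHT");break
    if f>22: print("HIGH");break
print(log);st("end")
E
python3 pull.py
```

```text
[(0.1, 4.6), (0.2, 5.3), (0.3, 5.5), (0.4, 7.0)]
CAUGHT
[(0.408, 5.7), (0.416, 5.9), (0.424, 5.9), (0.432, 6.1), (0.44, 6.0), (0.448, 5.8), (0.456, 6.3), (0.464, 6.0), (0.472, 6.2), (0.48, 6.6), (0.488, 6.4), (0.496, 6.0), (0.504, 6.2), (0.512, 6.2), (0.52, 5.9), (0.528, 6.5), (0.536, 6.1), (0.544, 6.3), (0.552, 6.0), (0.56, 6.5), (0.568, 7.0), (0.576, 7.0), (0.584, 7.0), (0.592, 6.9), (0.6, 7.4), (0.608, 6.5), (0.616, 7.3), (0.624, 7.4), (0.632, 7.6), (0.64, 8.1), (0.648, 8.2), (0.656, 7.7), (0.664, 9.3), (0.672, 9.9), (0.68, 8.0), (0.688, 8.7), (0.696, 8.2), (0.704, 9.2), (0.712, 8.4), (0.72, 8.9), (0.728, 8.9), (0.736, 8.1), (0.744, 10.8), (0.752, 7.5), (0.76, 8.6), (0.768, 9.0), (0.776, 9.4), (0.784, 9.2), (0.792, 12.1), (0.8, 8.5), (0.808, 7.5), (0.816, 5.3), (0.824, -10.6), (0.832, -7.8), (0.84, -2.3), (0.848, 1.6), (0.856, 5.2), (0.864, 7.6)]
end 33.8 [ 0.4657 -0.122   0.0213] w 0.245 ff 26.6 [ 8.2 -0.6 -6.1]
```

The nose snapped over at about 0.82 rad, and the bare spring was felt again at 0.864. Now I'll let it back slightly to confirm the catch, release the knob and fetch the offcut.

```bash
cat > fetch.py <<'E'
from h import *
b=np.load("bias.npy")
for th in(.852,.843):
    p,R,t=knob(th,.021);arm.move_linear(p,R,.04);f=-(F(4)-b)@t;print(th,round(f,1))
    if f<2: break
if f>5: raise SystemExit("not caught")
arm.let_go();p=arm.read_state()["tcp_pos"];arm.move_linear([*p[:2],.11],None,.25);st("up")
R=down(-.449);c=np.array([.4915,.348,-.025])
arm.move_pose(c+[0,0,.09],R);arm.move_linear(c+[0,0,.012],R,.15);b=F(5)
for z in(.006,0):
    arm.move_linear(c+[0,0,z],R,.08);f=F(3)-b;print(z,f.round(1))
    if f[2]>4:break
arm.close_gripper(40);st("grip")
p=arm.read_state()["tcp_pos"];arm.move_linear([*p[:2],.09],None,.25);arm.hold(.05);s=st("lift")
im=arm.get_image("wrist");cv2.imwrite("pics/lift.png",im)
E
python3 fetch.py
```

```text
0.852 3.3
0.843 -0.9
up 35.52 [ 0.4668 -0.1199  0.1107] w 1.001 ff 0.0 [ 0.4 -0.4 -0.4]
0.006 [-0.6 -0.5 -0.2]
0 [-0.3 -0.2  0.1]
grip 38.95 [ 0.4918  0.3481 -0.0247] w 0.519 ff 43.4 [0.2 0.3 0.9]
lift 39.61 [0.4901 0.3473 0.0874] w 0.518 ff 43.3 [-0.4  0.1 -0.4]
```

Caught: the arm stays when let back. The offcut is gripped at about 44 mm. Now I'll place it by feel.

```bash
cat > place.py <<'E'
from h import *
R=down(BA);ex=np.array([*(bw((1,0))-bw((0,0))),0]);ey=np.array([*(bw((0,1))-bw((0,0))),0])
s0=np.array([*bw((.0325,-.005)),0]);p=s0-.005*ex+.006*ey
arm.move_pose(p+[0,0,.09],R);arm.move_linear(p+[0,0,.02],R,.15);arm.move_linear(p+[0,0,-.002],R,.08);arm.hold(.1);b=F(6)
def rep(p,v):
    arm.move_linear(p,R,v);f=F(3)-b;return round(float(f@ex),1),round(float(f@ey),1),round(float(f[2]),1)
p[2]=-.003
for _ in range(6):
    r=rep(p,.03);print("z",p[2].round(4),r)
    if r[2]>3: break
    p[2]-=.0012
p[2]+=.0006
for _ in range(14):
    r=rep(p,.04);print("x",((p-s0)@ex).round(4),r)
    if r[0]<-6: break
    p=p+.0012*ex
p=p-.0008*ex
for _ in range(16):
    r=rep(p,.04);print("y",((p-s0)@ey).round(4),r)
    if r[1]>6: break
    p=p-.0012*ey
for _ in range(4):
    r=rep(p,.04);print("x",((p-s0)@ex).round(4),r)
    if r[0]<-6: break
    p=p+.0008*ex
st("end")
E
python3 place.py
```

```text
z -0.003 (-0.8, -0.0, 0.2)
z -0.0042 (-0.1, 0.3, -0.2)
z -0.0054 (-0.1, 0.2, -0.2)
z -0.0066 (0.4, 0.5, 0.4)
z -0.0078 (-2.9, 0.8, 5.1)
x -0.005 (-2.4, 0.9, 4.8)
x -0.0038 (-3.1, 0.8, 6.5)
x -0.0026 (-2.7, -0.5, 5.8)
x -0.0014 (-3.4, -0.4, 6.1)
x -0.0002 (-3.2, 0.4, 6.0)
x 0.001 (-3.0, 0.1, 5.8)
x 0.0022 (-6.2, 0.0, 8.1)
y 0.006 (-3.2, 0.1, 6.5)
y 0.0048 (-3.2, 2.8, 7.5)
y 0.0036 (-3.8, 4.1, 7.2)
y 0.0024 (-3.4, 4.5, 7.4)
y 0.0012 (-4.1, 5.1, 7.9)
y 0.0 (-3.4, 5.7, 7.7)
y -0.0012 (-3.4, 5.2, 7.4)
y -0.0024 (-3.4, 7.5, 8.2)
x 0.0014 (-3.4, 7.2, 8.4)
x 0.0022 (-6.1, 7.1, 10.6)
end 48.89 [ 0.6313 -0.1945 -0.0066] w 0.512 ff 44.4 [-5.2  7.6 10.1]
```

Felt contact at the fence and at the stop. One more small nudge in y to confirm, then release; I'll locate the thumb pad from the saved wrist view meanwhile.

```bash
cat > rel.py <<'E'
from h import *
import pickle
R=down(BA);ex=np.array([*(bw((1,0))-bw((0,0))),0]);ey=np.array([*(bw((0,1))-bw((0,0))),0])
p=np.array([*bw((.0325,-.005)),-.0072])+.0022*ex-.0024*ey
for _ in range(3):
    p=p-.001*ey;arm.move_linear(p,R,.04);f=F(3);print(round(f@ex,1),round(f@ey,1),f[2].round(1))
    if f@ey>11:break
arm.let_go();p=arm.read_state()["tcp_pos"];arm.move_linear([*p[:2],.09],R,.25);st("up")
cv2.imwrite("pics/after.png",arm.get_image("wrist"));pickle.dump(arm.camera_params("wrist"),open("pics/after.pkl","wb"))
P=pickle.load(open("pics/w_clamp.pkl","rb"));im=cv2.imread("pics/w_clamp.png")
for uv in[(174,111),(172,110)]:
    w=ray(P,uv,.071);d=w[:2]-[BX,BY];c,s=np.cos(BA),np.sin(BA);print(w.round(4),"board",(c*d[0]+s*d[1]).round(4),(-s*d[0]+c*d[1]).round(4))
h=cv2.cvtColor(im,cv2.COLOR_BGR2HSV);m=np.uint8(h[88:140,150:205,1]<50)
for r in m[::2]:print(''.join('#' if v else '.' for v in r))
# offcut check in the new picture
P=pickle.load(open("pics/after.pkl","rb"));im=cv2.imread("pics/after.png");h=cv2.cvtColor(im,cv2.COLOR_BGR2HSV)
print([proj(P,[*bw(q),.048]).round(0).tolist() for q in((.01,-.05),(.01,.04),(.055,.04),(.055,-.05))])
E
python3 rel.py
```

```text
-6.1 10.0 9.8
-6.0 12.9 10.6
up 50.48 [ 0.6319 -0.1999  0.0907] w 0.999 ff 0.0 [-0.1  0.  -1.4]
[ 0.4152 -0.2569  0.071 ] board -0.1741 -0.0908
[ 0.4139 -0.2589  0.071 ] board -0.1753 -0.0929
.......................................................
.......................................................
.......................................................
.....................##................................
...................######..............................
.................###########...........................
................##############.........................
...............#################.......................
.............######################....................
............#########################..............##..
..........#############################..........######
.........################################.......#######
.........################################.....#########
...........#############################.....##########
.............##########################################
................#######################################
..................#####################################
....................###################################
.......................################################
.........................####....######################
..................................#####################
...................................####################
......................................#################
........................................###############
..........................................#############
.............................................##########
[[229.0, 248.0], [226.0, 142.0], [284.0, 142.0], [281.0, 248.0]]
```

```bash
python3 - <<'E'
from h import *
import pickle
P=pickle.load(open("pics/after.pkl","rb"));im=cv2.imread("pics/after.png");h=cv2.cvtColor(im,cv2.COLOR_BGR2HSV)
m=cv2.inRange(h,(3,110,20),(14,255,150));m[:125]=0;m[275:]=0;m[:,:190]=0;m[:,320:]=0
for r in m[120:275:4,200:310:2]:print(''.join('#' if v else '.' for v in r))
E
```

```text
.......................................................
.......................................................
.........................................##############
.........................................##############
.........................................##############
..............###################################..####
.............##################################......##
.............##################################.....###
..............#########################################
..............#########################################
..............#########################################
..............############################.............
..............############################.............
..............############################.............
..............###########################..............
..............###########################..............
..............###########################..............
..............###########################..............
..............###########################..............
..............######################
[... 383 characters left out ...]
############################
...............###############################....#####
...............##############################.....####.
...............################################.######.
...............#.#####.###############################.
...............#..####...#..##################...#####.
................####....#####################.....####.
........................................######...#####.
........................................##############.
.......................................................
.......................................................
.......................................................
.......................................................
```

The offcut lies square, touching both fence blocks and the stop. Now I'll press the thumb pad.

```bash
cat > press.py <<'E'
from h import *
p=arm.read_state()["tcp_pos"];R=down(BA)
arm.move_linear([*p[:2],.12],R,.25);arm.close_gripper(25)
q=np.array([.415,-.257,0]);arm.move_pose(q+[0,0,.07],R);arm.move_linear(q+[0,0,.046],R,.1);b=F(5);st("above")
z=.046;c=None;pk=0
while z>.020:
    z-=.002;arm.move_linear(q+[0,0,z],R,.05);f=(F(2)-b)[2];print(round(z,3),round(f,1),end='; ')
    if c is None and f>1.5:c=z+.002
    if f>25 or (c and c-z>.0155):break
arm.move_linear(q+[0,0,.10],R,.25);st("up")
arm.move_pose(np.array([*bw((-.06,0)),.2]),down(np.pi/2+BA));arm.hold(.2)
import pickle;pickle.dump(arm.camera_params("wrist"),open("pics/fin.pkl","wb"));cv2.imwrite("pics/fin.png",arm.get_image("wrist"));cv2.imwrite("pics/fins.png",arm.get_image("scene"));st("look")
P=pickle.load(open("pics/fin.pkl","rb"));im=cv2.imread("pics/fin.png").max(2)
for th in(.15,.855):
    for zz in(.05,.065,.078):u=proj(P,[*knob(th)[0][:2],zz]);print(th,u.round(0),im[int(u[1])-1:int(u[1])+2,int(u[0])-1:int(u[0])+2].mean() if 0<u[0]<511 and 1<u[1]<383 else None)
E
python3 press.py
```

```text
above 52.91 [ 0.4157 -0.257   0.0462] w -0.002 ff 0.0 [-1.  -1.2  0.4]
0.044 0.0; 0.042 -0.1; 0.04 0.1; 0.038 0.3; 0.036 2.6; 0.034 6.4; 0.032 4.5; 0.03 4.2; 0.028 3.0; 0.026 10.1; 0.024 10.9; 0.022 11.9; up 56.57 [ 0.4154 -0.2564  0.1   ] w 0.0 ff 0.0 [-0.3  0.  -0.9]
look 58.06 [ 0.5385 -0.1796  0.1997] w -0.002 ff 0.0 [1.2 0.5 0.1]
0.15 [332. 208.] 61.55555555555556
0.15 [336. 212.] 63.44444444444444
0.15 [339. 216.] 70.55555555555556
0.855 [300. 103.] 113.22222222222223
0.855 [302. 103.] 109.77777777777777
0.855 [304. 102.] 107.66666666666667
```

```bash
python3 - <<'E'
from h import *
import pickle
P=pickle.load(open("pics/fin.pkl","rb"));im=cv2.imread("pics/fin.png");h=cv2.cvtColor(im,cv2.COLOR_BGR2HSV)
print("offcut top px",[proj(P,[*bw(q),.048]).round(0).tolist() for q in((.01,-.05),(.01,.04),(.055,.04),(.055,-.05))],"arm",[proj(P,[*(PIV+(knob(.15)[0][:2]-PIV)*k),.042]).round(0).tolist() for k in(0,.5,1)])
v=h[...,2];s=h[...,1]
for y in range(150,300,4):
    print(y,''.join('K' if v[y,x]<80 and s[y,x]<60 else 'w' if h[y,x,0]<14 and s[y,x]>110 and v[y,x]<160 else 'g' if s[y,x]<60 else '.' for x in range(130,370,3)))
E
```

```text
offcut top px [[216.0, 227.0], [287.0, 227.0], [286.0, 259.0], [217.0, 259.0]] arm [[180.0, 206.0], [255.0, 206.0], [331.0, 206.0]]
150 ......................................ggggggg...................................
154 .......................................gggggggg.................................
158 .........................................gggggg.................................
162 ..........................................ggg...................................
166 ...........................................g....................................
170 ................................................................................
174 ................................................................................
178 ................................................................................
182 ................................................................................
186 ................................................................................
190 ...............gggggg...........................................................
194 ..............gggggggg.......
[... 1561 characters left out ...]
.......gg...........
270 ..........................wwwwwKKKKKKKKKKKKKKKKKKKKKKKwwwwww....................
274 ................KKKKKKKK......KKKKKKKKKKKKKKKKKKKKKKKKK.............K...........
278 ..............KKKKK.KKK.K..KKKKKKKKKKKKKKKKKKKKKKKKKKKKKKK...K.....K.KK.........
282 ...........KKKKKKKKKKK.KKKKKKKKKKKKKKKKKKKKKKKKKKKKKKKKKK.........K..K.KKK......
286 .........KKKKKKKKKKKKKKKKKKKKKKKKKKKKKKKKKKKKKKKKKKKKKKKKKKKKKK.....KKKKKKKK....
290 ......KKKKKKKKKKKKKKKKKKKKKKKKKKKKKKKKKKKKKKKKKKKKKKKKKKKKKKKKKKKKKK.KKKKKKKKKK.
294 ...KKKKKKKKKKKKKKKKKKKKKKKKKKKKKKKKKKKKKKKKKKKKKKKKKKKKKKKKKKKKKKKKKKKKKKKKKKKKK
298 ..KKKKKKKKKKKKKKKKKKKKKKKKKKKKKKKKKKKKKKKKKKKKKKKKKKKKKKKKKKKKKKKKKKKKKKKKKKKKKK
```

The arm lies parallel to the fence with its pad on the offcut. The offcut is in the nest against the fence and stop, and the robot is clear.

```bash
python3 -c "
from workcell import arm
print(arm.hand_in())"
```

```text
the job is handed in; nothing more can be done
None
```

The job is handed in at about 58 s: the arm was cocked by feel until it caught, the offcut was set against the fence and end stop, and the latch let the arm down onto it, as the last wrist image confirms; the first grip closed on top of the knob (about 8 N, arm not moved) and had to be redone lower.

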